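# Screw down the foot of the rocking bento stand

## Robot

A 7-joint arm with a two-finger parallel gripper is mounted at the origin on the work surface. World frame = base frame: x ahead of the robot, y to its left, z up, the work surface at z = 0. Lengths are in m, angles in rad, forces in N, time in s.
With the tool pointing down it reaches from about 0.425 to 0.95 m from the base axis. Payload 16.7 kg.
Tool frame: the origin (TCP) lies midway between the tips of the shut fingers; the grasp point (between the pads) lies r.tcp_to_grasp behind it (r.tcp_to_grasp is the distance from the TCP to the grasp point, in m); z points along the fingers, y is the line along which they close (so a half turn about z gives the same grasp; the last joint's range is limited). The gripper opens to 94 mm and grips with 3 to 60 N. Pads are 16 mm wide; open, the fingers measure 119 mm over their backs; the gripper's body (75 mm by 177 mm) begins 78 mm behind the grasp point.
Start: joints at [-1.272, 0.426, 0.074, 1.606, -0.034, 1.111, -0.067], TCP at [0.292, 0.608, 0.205] pointing down, gripper open.
Joint ranges: [-2.85, 2.85], [-0.5, 2.14], [-1.23, 1.37], [0.21, 2.46], [-1.02, 4.16], [0.16, 2.05], [-2.73, 2.73]. Speed limits (rad/s): [1.89, 1.89, 2.39, 2.39, 3.01, 3.01, 3.01].

## Interface

Orientations are given as a unit quaternion [w, x, y, z].
In Python, from rig import r gives the robot as it stands.
- The arm moves only by the tool send_rows, never from a script. Its argument "series" is a list of rows, each a list of 3 entries, a list of its own where there are three numbers: the shift along the tool's x, y, z in cm, then the turn, a rotation vector about the tool's x, y, z in rad, then the closure, from 0 (fully open) to 1 (shut). A call has 1 to 12 rows; each row is the pose to reach, as a shift and turn from the pose commanded when the call began, along the tool's axes at that moment; what a row does not reach only later rows make up. A row lasts 1/10 s, in which the tool goes at most 50 mm and 8.59 degrees, less where a joint would pass 70% of its speed; a pose out of reach is approached as far as the arm can. A call with a gripper value outside its range is refused whole. The fingers move at their own pace and stop on an object; "force" is the grip in N (left out, the last holds). Time passes only in rows, so rows that repeat a pose let the fingers close. It gives the time, the measured TCP pose, the force, the opening and the grip force at its end, in the units of the state.
- r.get_state(): the state, without advancing time (a new reading comes with each control period).
- r.snapshot(name): name is "scene" or "top"; returns the picture (480x640x3 uint8, blue, green, red); there is no depth.
- r.camera_model(name): a dict with "fov_y" (degrees; the focal length in pixels is half the picture's height over the tangent of half this angle, whatever the lens; pixels are square), "cx", "cy" (the principal point, pixels), "rvec" (rotation vector, rad) and "tvec" (3), from world to camera coordinates, as OpenCV has them. Camera axes: x right, y down, z forward; pixel columns grow to the right and rows downward; lengths in m; the calibration is good to about 2 mm. A picture is of the moment at which its call begins. camera_model takes no time and is no camera call.
- r.hand_in(): hands the job in; it is judged then, once.
The state is a dict: "clock": time; "qpos": joint angles; "joint_vel": joint speeds; "joint_efforts": joint torques, N m; "tool_pos": TCP position; "orientation": TCP orientation; "ft_force": force on the tool from outside, world axes, zero at the start; "torque": the same for the moment, N m; "finger_gap": finger opening in m; "gripper_force": force on a finger pad.
Only numpy, scipy, OpenCV 4.12 (cv2) and the standard library are available. Lean on these libraries where they do the work, as an engineer would, in place of code of your own. Each camera call takes 0.05 s, during which the arm holds its last target. There are 200 camera calls.

## Task

The low counter stand under the bento box rocks, because its one screw foot, the one with the black knob, hangs short of the counter. Screw that foot down by its knob until the stand stands firm on all four feet and no longer rocks, without screwing so far that another foot is lifted. Leave the bento box and the things around it undisturbed and the stand where it is.

Things in the scene. Friction and masses are not known exactly. Their poses are not given: they have to be found in the camera images.
- stand: Low stainless counter stand, loose on the counter, 1.5 kg: deck 200 mm (x) by 260 mm (y), top 36 mm high, on two flat cross bars whose ends stick out 66 mm past the deck to both sides and carry four feet. Origin: on the counter under the deck's middle; z up, y to its left, front towards the robot (-x). It rests level on its three plain feet; 2 to 4 N down on the knob rocks that corner down.
- knob_centre (a point): Centre of the black lobed hand knob (55 mm across, 32 mm tall: 48 to 80 mm above the counter, centre at 64) on the stand's front left bar end; vertical axis. The point belongs to the stand and does not turn with the knob. Clear all round down to the deck, 36 mm high, whose edge passes 45 mm from the axis; the bento box, its top 126 mm high, is 110 mm or more away.
- screw_foot: Collar of the stand's screw foot, 34 mm wide, fixed on the bar under the knob; origin on its axis, level with the plain feet's soles. Knob clockwise from above drives stem and 32 mm rubber pad down, 6 mm a turn; the knob keeps its height and takes 0.06 N m. At the start the pad hangs an unknown 2 to 6 mm short. It gives 1 mm at 6 N; about 1.5 mm past first touch another foot lifts: stop half-way.
- foot_front_right: Plain rubber foot, 30 mm wide, fixed under the stand's front right bar end; origin at the centre of its sole.
- foot_rear_left: Plain rubber foot, 30 mm wide, fixed under the stand's rear left bar end; origin at the centre of its sole.
- foot_rear_right: Plain rubber foot, 30 mm wide, fixed under the stand's rear right bar end, opposite the screw foot; origin at the centre of its sole.
- table: The fixed flat steel counter, top at z = 0.
- bento_centre (a point): Centre of the red two-tier bento box, 105 x 170 x 90 mm, 0.6 kg, standing loose on the stand's deck towards its rear right; long side along the stand's y. Stays there.
- bowl_centre (a point): Centre of a white ceramic rice bowl, 116 mm across, 60 mm tall, standing loose on the counter near the stand. Stays there.
- cups_centre (a point): Centre of a nested stack of three green silicone baking cups, 70 mm across, 46 mm tall, standing loose on the counter near the stand. Stays there.
- egg_mold_centre (a point): Centre of a small aluminium egg mold with a red release button, 64 x 80 x 45 mm, standing loose on the counter near the stand. Stays there.

How it is judged:
By the outcome, as a careful person would: the job done as asked, in the order asked, and still so for the second after the job is handed in, with the robot touching nothing.
It also fails if it takes over 72 s, if anything falls off the work surface, if the arm or the gripper's body presses on something with over 40 N, if the wrist force passes 120 N, or if a joint passes its speed limit or range.

## Working session

There is one attempt and no reset: what is moved stays moved. The work goes in short steps, Python scripts to look and compute and a tool call to move; the robot and the scene stay as the last step left them, time stands still between calls to the robot, and variables do not carry over. Pictures are saved under pics/ and viewed, at most 10 in all, crops included, and the job is handed in when it is done.

Besides the shell and the picture viewer there is one more tool, called as name(argument=value, ...) on one line, values as JSON. send_rows: Moves the arm, as the interface text tells. Its arguments: {"type":"object","properties":{"series":{"type":"array","items":{"type":"array"}},"force":{"type":"number"}},"required":["series"]}

```bash
mkdir -p pics; ls
python3 - <<'E'
from rig import r
import cv2
for n in("scene","top"):
    cv2.imwrite(f"pics/{n}0.png",r.snapshot(n)); print(r.camera_model(n))
print(r.get_state(), r.tcp_to_grasp)
E
```

```text
pics
{'fov_y': 45.30638293826314, 'cx': 316.49496392977, 'cy': 240.35901963523688, 'rvec': array([ 1.08136494,  2.45228256, -0.94341427]), 'tvec': array([ 0.34268764, -0.26077849,  1.5061394 ])}
{'fov_y': 49.56058103443361, 'cx': 321.25015640379803, 'cy': 244.5741339793118, 'rvec': array([ 2.13313141, -2.11306271,  0.18448279]), 'tvec': array([0.05326549, 0.58264876, 1.03082788])}
{'clock': 0.1, 'qpos': array([-1.27250578,  0.42667816,  0.07385587,  1.60650545, -0.03410933,
        1.11078133, -0.06713961]), 'joint_vel': array([ 0.00152333, -0.00148456,  0.00147033, -0.00077198,  0.00066826,
        0.00034603, -0.00089245]), 'joint_efforts': array([ 5.40806068e-03, -9.37468028e+01,  3.67464356e+00, -4.55037224e+01,
       -4.88934817e-02,  1.68309995e-02,  4.78145046e-05]), 'tool_pos': array([0.29211943, 0.60810401, 0.20485648]), 'orientation': array([-8.85324701e-05,  2.22066776e-01,  9.75031301e-01, -5.49369519e-04]), 'ft_force': array([-0.13124786, -0.01819418,  0.89280099]), 'torque': array([-0.05777337,  0.07704612,  0.01575484]), 'gripper_force': 0.0, 'finger_gap': 0.09392149902876828} 0.0188
```

View pics/scene0.png

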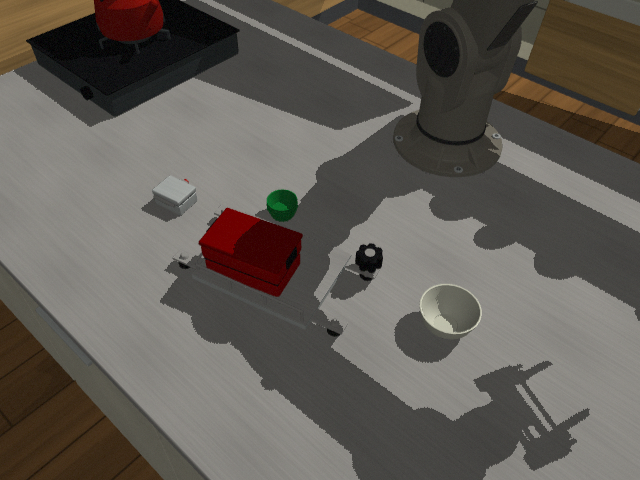

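View pics/top0.png

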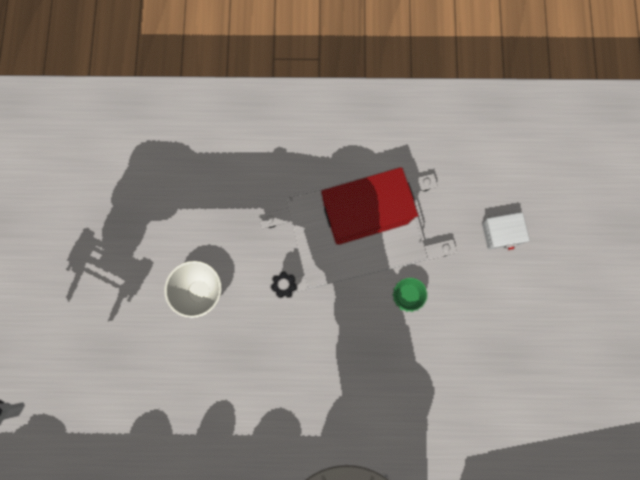

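The scene view shows the black knob at about (369,258), with the bowl at (450,310) and the bento box at (250,250). In the top view the knob is at about (284,285), the bowl at (193,289), the bento box at (370,206), the cups at (410,295) and the egg mold at (506,231).

```bash
cat > h.py <<'E'
from rig import r
import cv2, numpy as np
from scipy.spatial.transform import Rotation as R
def cam(n):
    m=r.camera_model(n); f=240/np.tan(np.radians(m["fov_y"]/2))
    K=np.array([[f,0,m["cx"]],[0,f,m["cy"]],[0,0,1]])
    return K,cv2.Rodrigues(m["rvec"])[0],np.asarray(m["tvec"]).reshape(3)
def ray(n,uv):
    K,Rm,t=cam(n); return -Rm.T@t, Rm.T@np.linalg.solve(K,[uv[0],uv[1],1.])
def onz(n,uv,z):
    o,d=ray(n,uv); return o+d*(z-o[2])/d[2]
def blobs(img,n,mask,amin=30):
    k,l,s,c=cv2.connectedComponentsWithStats(mask.astype(np.uint8))
    return [(s[i],c[i]) for i in range(1,k) if s[i][4]>=amin]
def st(n=4):
    F=[];M=[];P=[]
    for i in range(n):
        s=r.get_state();F.append(s["ft_force"]);M.append(s["torque"]);P.append(s["tool_pos"])
        if i<n-1: r.snapshot("top")
    print("t%.2f F%s sd%s M%s P%s gap%.4f gf%.1f q7 %.3f"%(s["clock"],np.mean(F,0).round(2),np.std(F,0).round(2),np.mean(M,0).round(3),(np.mean(P,0)*1e3).round(2),s["finger_gap"],s["gripper_force"],s["qpos"][6]))
    return s
E
python3 - <<'E'
from h import *
for n,(u,v) in {"scene":(369,258),"top":(284,285)}.items():
    im=cv2.imread(f"pics/{n}0.png"); m=np.zeros(im.shape[:2],bool)
    w=24; m[v-w:v+w,u-w:u+w]=im[v-w:v+w,u-w:u+w].max(2)<48
    for s,c in blobs(im,n,m,15): print(n,s,c.round(1),onz(n,c,.064).round(4))
    if n=="top":
        ys,xs=np.nonzero(m); hull=cv2.minEnclosingCircle(np.c_[xs,ys].astype(np.float32)); print(hull,onz(n,hull[0],.08),onz(n,hull[0],.064))
    crop=cv2.resize(im[v-w:v+w,u-w:u+w],(380,380),interpolation=cv2.INTER_NEAREST)
    a=crop if n=="scene" else np.hstack([a,crop])
    print(cam(n)[0][0,0])
cv2.imwrite("pics/crop.png",a)
im=cv2.imread("pics/top0.png").astype(int)
for nm,m,z in (("bento",(im[...,2]>im[...,1]+70)&(im[...,2]>90)&(im[...,1]<40),.126),("cups",im[...,1]>im[...,2]+30,.046)):
    for s,c in blobs(im,"top",m,100): print(nm,s,onz("top",c,z))
print("bowl",onz("top",(193,289),.06))
E
```

```text
scene [355 244  28  29 539] [368.6 258.7] [0.503  0.1332 0.064 ]
scene [360 274  12   7  47] [365.1 277.6] [0.5452 0.1585 0.064 ]
575.0576342531054
top [273 272  23  24 212] [284.8 284.4] [0.4969 0.1321 0.064 ]
((284.0, 284.021728515625), 12.063368797302246) [0.49611381 0.13242788 0.08      ] [0.49779351 0.13370425 0.064     ]
519.8771830586338
bento [ 367  169   50   63 1899] [ 0.66181618 -0.08156874  0.126     ]
cups [394 278  33  34 889] [ 0.48133891 -0.12465832  0.046     ]
bowl [0.48627841 0.3197826  0.06      ]
```

View pics/crop.png

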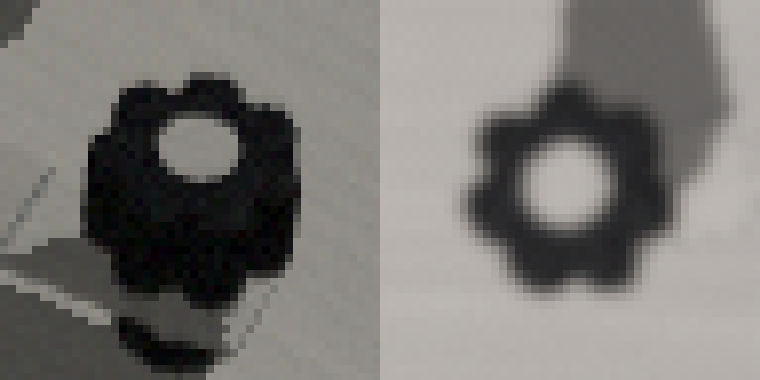

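The crop shows a seven-lobed knob with a pale cap. The cap centre is at about (369.5,252.1) in the scene view and (282.9,283.9) in the top view.

Run:
```python
from h import *
C={}
for n,(u,v) in {"scene":(370,252),"top":(283,284)}.items():
    im=cv2.imread(f"pics/{n}0.png").max(2); w=7 
    m=np.zeros(im.shape,bool); m[v-w:v+w+1,u-w:u+w+1]=im[v-w:v+w+1,u-w:u+w+1]>90
    for s,c in blobs(im,n,m,10): print(n,s,c,onz(n,c,.08)); C[n]=c
(o,d),(p,e)=[ray(n,C[n]) for n in C]
a=np.linalg.lstsq(np.c_[d,-e],p-o,rcond=None)[0]; print(o+d*a[0],p+e*a[1])
s=r.get_state(); q=s["orientation"]; T=R.from_quat([q[1],q[2],q[3],q[0]])
print(T.as_matrix().round(3))
for z in(.2,.11): print(T.inv().apply(np.array([.498,.133,z])-s["tool_pos"])*100)
```

```text
scene [365 249  10   8  64] [369.5   252.125] [0.49986872 0.13152123 0.08      ]
top [278 278  12  12 113] [283.07964602 283.78761062] [0.49656727 0.13428543 0.08      ]
[0.49901721 0.13095286 0.07884137] [0.49668587 0.1343772  0.07887489]
[[-0.901  0.433 -0.   ]
 [ 0.433  0.901 -0.001]
 [-0.    -0.001 -1.   ]]
[-39.13158167 -33.90847542   0.52610019]
[-39.13093953 -33.89847979   9.52609462]
```

send_rows(series=[[[-39.1,-33.9,0],[0,0,0],1],[[-39.1,-33.9,0],[0,0,0],1],[[-39.1,-33.9,0],[0,0,0],1],[[-39.1,-33.9,0],[0,0,0],1],[[-39.1,-33.9,0],[0,0,0],1],[[-39.1,-33.9,0],[0,0,0],1],[[-39.1,-33.9,0],[0,0,0],1],[[-39.1,-33.9,0],[0,0,0],1],[[-39.1,-33.9,0],[0,0,0],1],[[-39.1,-33.9,0],[0,0,0],1],[[-39.1,-33.9,0],[0,0,0],1],[[-39.1,-33.9,0],[0,0,0],1]], force=15)

```text
clock: 1.3
tool_pos: [0.4986, 0.1305, 0.2054]
orientation: [0.0, 0.224, 0.975, -0.0]
ft_force: [-0.4, 1.3, -0.4]
finger_gap: 0.0019
gripper_force: 0.0
```

send_rows(series=[[[0,0,4],[0,0,0],1],[[0,0,8],[0,0,0],1],[[0,0,10.5],[0,0,0],1],[[0,0,11.5],[0,0,0],1],[[0,0,11.9],[0,0,0],1],[[0,0,11.9],[0,0,0],1],[[0,0,11.9],[0,0,0],1],[[0,0,11.9],[0,0,0],1]])

```text
clock: 2.1
tool_pos: [0.4985, 0.1339, 0.0875]
orientation: [0.001, 0.222, 0.975, 0.001]
ft_force: [0.2, -0.5, 0.6]
finger_gap: 0.0002
gripper_force: 0.0
```

```bash
python3 -c "
from h import *
s=st(6)"
```

```text
t2.35 F[-0.15 -0.13  0.12] sd[0.45 0.42 0.4 ] M[-0.02  -0.007 -0.013] P[498.26 133.73  87.16] gap0.0007 gf0.0 q7 0.872
```

send_rows(series=[[[0,0,0.5],[0,0,0],1],[[0,0,0.5],[0,0,0],1],[[0,0,0.5],[0,0,0],1]])

```text
clock: 2.65
tool_pos: [0.4977, 0.1334, 0.0812]
orientation: [-0.0, 0.222, 0.975, -0.0]
ft_force: [0.1, 0.5, -0.2]
finger_gap: 0.0006
gripper_force: 0.0
```

```bash
python3 -c "
from h import *
s=st(5)"
```

```text
t2.85 F[ 0.17  0.09 -0.08] sd[0.32 0.41 0.24] M[-0.006 -0.007  0.   ] P[497.87 133.46  81.38] gap0.0002 gf0.0 q7 0.875
```

send_rows(series=[[[0,0,0.1],[0,0,0],1],[[0,0,0.2],[0,0,0],1],[[0,0,0.2],[0,0,0],1]])

```text
clock: 3.15
tool_pos: [0.4978, 0.1336, 0.0794]
orientation: [-0.0, 0.222, 0.975, -0.0]
ft_force: [-1.2, 0.4, 2.8]
finger_gap: 0.0005
gripper_force: 1.4
```

```bash
python3 -c "
from h import *
s=st(5)"
```

```text
t3.35 F[-1.28  0.38  2.81] sd[0.31 0.42 0.2 ] M[0.075 0.363 0.024] P[497.83 133.57  79.48] gap0.0004 gf1.5 q7 0.877
```

send_rows(series=[[[0,0,0.1],[0,0,0],1],[[0,0,0.15],[0,0,0],1],[[0,0,0.15],[0,0,0],1]])

```text
clock: 3.65
tool_pos: [0.4978, 0.1335, 0.0779]
orientation: [-0.0, 0.222, 0.975, -0.0]
ft_force: [-2.3, 0.2, 2.6]
finger_gap: 0.001
gripper_force: 1.7
```

```bash
python3 -c "
from h import *
s=st(4)"
```

```text
t3.80 F[-2.45  0.74  3.39] sd[0.08 0.53 0.61] M[0.107 0.547 0.019] P[497.83 133.52  77.92] gap0.0002 gf1.7 q7 0.878
```

send_rows(series=[[[0,0,0.1],[0,0,0],1],[[0,0,0.1],[0,0,0],1]])

```text
clock: 4.0
tool_pos: [0.4979, 0.1335, 0.0769]
orientation: [0.0, 0.222, 0.975, -0.0]
ft_force: [-1.3, 0.4, 2.2]
finger_gap: 0.0004
gripper_force: 1.5
```

```bash
python3 -c "
from h import *
s=st(4)"
```

```text
t4.15 F[-1.66  0.14  2.37] sd[0.24 0.57 0.48] M[ 0.095  0.383 -0.004] P[497.95 133.5   76.94] gap0.0004 gf1.5 q7 0.879
```

send_rows(series=[[[0,0,0.1],[0,0,0],1],[[0,0,0.1],[0,0,0],1],[[0,0,0.1],[0,0,0],1]])

```text
clock: 4.45
tool_pos: [0.4979, 0.1335, 0.076]
orientation: [-0.0, 0.222, 0.975, -0.0]
ft_force: [-2.9, -0.1, 4.7]
finger_gap: 0.0003
gripper_force: 2.1
```

send_rows(series=[[[0,0,0.05],[0,0,0],1],[[0,0,0.05],[0,0,0],1],[[0,0,0.05],[0,0,0],1]])

```text
clock: 4.75
tool_pos: [0.4978, 0.1335, 0.0756]
orientation: [-0.0, 0.222, 0.975, -0.0]
ft_force: [-4.2, 1.2, 7.2]
finger_gap: 0.0006
gripper_force: 3.4
```

send_rows(series=[[[0,0,0.05],[0,0,0],1],[[0,0,0.05],[0,0,0],1],[[0,0,0.05],[0,0,0],1]])

```text
clock: 5.05
tool_pos: [0.4976, 0.1336, 0.0751]
orientation: [-0.0, 0.222, 0.975, -0.0]
ft_force: [-4.5, 0.4, 10.0]
finger_gap: 0.0003
gripper_force: 4.8
```

send_rows(series=[[[0,0,-0.2],[0,0,0],1],[[0,0,-0.4],[0,0,0],1],[[0,0,-0.45],[0,0,0],1],[[0,0,-0.45],[0,0,0],1],[[0,0,-0.45],[0,0,0],1]])

```text
clock: 5.55
tool_pos: [0.498, 0.1335, 0.0794]
orientation: [0.0, 0.222, 0.975, 0.0]
ft_force: [1.6, 0.6, 1.1]
finger_gap: 0.0007
gripper_force: 0.7
```

```bash
python3 -c "
from h import *
s=st(5)"
```

```text
t5.75 F[ 0.74 -0.05  1.38] sd[0.52 0.35 0.48] M[ 0.023 -0.249 -0.008] P[497.93 133.53  79.42] gap0.0002 gf0.7 q7 0.877
```

send_rows(series=[[[0,0,-0.02],[0,0,0],1],[[0,0,-0.03],[0,0,0],1],[[0,0,-0.03],[0,0,0],1]])

```text
clock: 6.05
tool_pos: [0.4979, 0.1335, 0.0798]
orientation: [-0.0, 0.222, 0.975, -0.0]
ft_force: [1.2, -0.1, 2.3]
finger_gap: 0.0002
gripper_force: 0.7
```

```bash
python3 -c "
from h import *
s=st(5)"
```

```text
t6.25 F[ 1.13 -0.13  1.47] sd[0.32 0.32 0.56] M[-0.048 -0.277  0.007] P[497.9  133.5   79.77] gap0.0006 gf0.7 q7 0.877
```

send_rows(series=[[[0,0,-0.02],[0,0,0],1],[[0,0,-0.02],[0,0,0],1],[[0,0,-0.02],[0,0,0],1]])

```text
clock: 6.55
tool_pos: [0.4979, 0.1335, 0.08]
orientation: [-0.0, 0.222, 0.975, -0.0]
ft_force: [-0.2, 0.7, 1.2]
finger_gap: 0.0007
gripper_force: 0.7
```

```bash
python3 -c "
from h import *
s=st(4)"
```

```text
t6.70 F[ 0.75 -0.29  1.3 ] sd[0.63 0.65 0.48] M[-0.06  -0.217 -0.017] P[497.89 133.51  79.97] gap0.0007 gf0.7 q7 0.876
```

send_rows(series=[[[0,0,-0.03],[0,0,0],1],[[0,0,-0.03],[0,0,0],1],[[0,0,-0.03],[0,0,0],1]])

```text
clock: 7.0
tool_pos: [0.4977, 0.1335, 0.0802]
orientation: [-0.0, 0.222, 0.975, -0.0]
ft_force: [-0.2, 0.3, 0.4]
finger_gap: 0.0002
gripper_force: 0.0
```

```bash
python3 -c "
from h import *
s=st(4)"
```

```text
t7.15 F[-0.04  0.62 -0.16] sd[0.21 0.36 0.43] M[-0.005 -0.008 -0.009] P[497.75 133.52  80.2 ] gap0.0002 gf0.0 q7 0.876
```

send_rows(series=[[[0,0,-2],[0,0,0],0],[[0,0,-2.5],[0,0,-0.15],0],[[0,0,-2.5],[0,0,-0.3],0],[[0,0,-2.5],[0,0,-0.45],0],[[0,0,-2.5],[0,0,-0.6],0],[[0,0,-2.5],[0,0,-0.75],0],[[0,0,-2.5],[0,0,-0.9],0],[[0,0,-2.5],[0,0,-1.05],0],[[0,0,-2.5],[0,0,-1.2],0],[[0,0,-2.5],[0,0,-1.35],0],[[0,0,-2.5],[0,0,-1.5],0],[[0,0,-2.5],[0,0,-1.65],0]])

```text
clock: 8.35
tool_pos: [0.4978, 0.1335, 0.1052]
orientation: [-0.0, -0.568, 0.823, 0.0]
ft_force: [0.6, 0.1, -0.5]
finger_gap: 0.0923
gripper_force: 0.0
```

```bash
python3 -c "
from h import *
s=st(1);print(s['qpos'])"
```

```text
t8.35 F[ 0.57  0.12 -0.48] sd[0. 0. 0.] M[ 0.101  0.049 -0.018] P[497.83 133.48 105.21] gap0.0923 gf0.0 q7 2.387
[-0.37493318  0.2898707  -0.01405557  2.05390213  0.00560909  0.79807666
  2.38672352]
```

send_rows(series=[[[0,0,2],[0,0,0],0],[[0,0,4],[0,0,0],0],[[0,0,5.5],[0,0,0],0],[[0,0,5.9],[0,0,0],0],[[0,0,5.9],[0,0,0],0],[[0,0,5.9],[0,0,0],0.3],[[0,0,5.9],[0,0,0],0.35],[[0,0,5.9],[0,0,0],0.4],[[0,0,5.9],[0,0,0],0.4],[[0,0,5.9],[0,0,0],0.4]], force=5)

```text
clock: 9.35
tool_pos: [0.498, 0.1336, 0.0465]
orientation: [0.0, -0.566, 0.825, -0.0]
ft_force: [-0.1, -0.4, 0.6]
finger_gap: 0.058
gripper_force: 0.0
```

Run:
```python
from h import *
s=st(3); print(s['qpos'][6])
im=r.snapshot("scene"); cv2.imwrite("pics/g.png",cv2.resize(im[170:330,280:480],(800,640))[:600])
```

```text
t9.45 F[ 0.01 -0.22  0.3 ] sd[0.09 0.13 0.25] M[ 0.127  0.058 -0.002] P[497.96 133.53  46.44] gap0.0570 gf0.0 q7 2.378
2.3777263347042252
```

View pics/g.png

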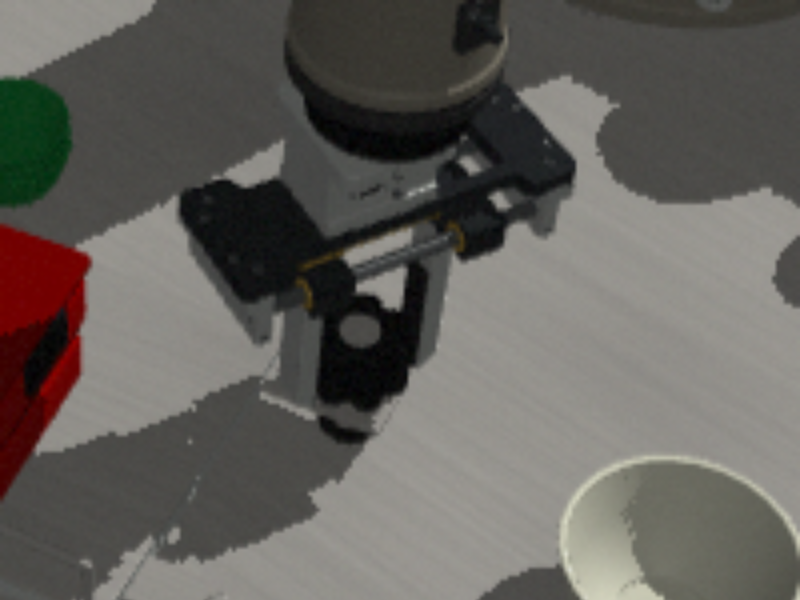

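The fingers straddle the knob at crop pixel (365,345), clear of the bento box and the bowl. Next I close gently.

send_rows(series=[[[0,0,0],[0,0,0],0.42],[[0,0,0],[0,0,0],0.45],[[0,0,0],[0,0,0],0.5],[[0,0,0],[0,0,0],0.6],[[0,0,0],[0,0,0],0.6]], force=4)

```text
clock: 10.0
tool_pos: [0.4981, 0.1334, 0.0463]
orientation: [0.0, -0.565, 0.825, -0.0]
ft_force: [2.8, -2.0, -0.3]
finger_gap: 0.0549
gripper_force: 4.0
```

Run:
```python
from h import *
s=st(4); q=s["orientation"]; print(R.from_quat([q[1],q[2],q[3],q[0]]).as_matrix().round(2))
```

```text
t10.15 F[ 3.76 -1.86 -0.82] sd[0.59 0.22 0.36] M[-0.354 -0.823 -0.017] P[498.12 133.43  46.33] gap0.0550 gf4.0 q7 2.378
[[-0.36 -0.93  0.  ]
 [-0.93  0.36 -0.  ]
 [-0.   -0.   -1.  ]]
```

send_rows(series=[[[0,-0.05,0],[0,0,0],0.6],[[0,-0.1,0],[0,0,0],0.6],[[0,-0.1,0],[0,0,0],0.6],[[0,-0.1,0],[0,0,0],0.6]])

```text
clock: 10.55
tool_pos: [0.4982, 0.1334, 0.0462]
orientation: [-0.0, -0.566, 0.825, 0.0]
ft_force: [-4.4, 1.7, 4.1]
finger_gap: 0.0551
gripper_force: 4.0
```

Run:
```python
from h import *
s=st(4)
```

```text
t10.70 F[-4.42  2.11  3.99] sd[0.09 0.58 0.28] M[ 0.604  1.088 -0.068] P[498.28 133.37  46.18] gap0.0551 gf4.0 q7 2.379
```

send_rows(series=[[[0,0.05,0],[0,0,0],0.6],[[0,0.05,0],[0,0,0],0.6],[[0,0.05,0],[0,0,0],0.6]])

```text
clock: 11.0
tool_pos: [0.4983, 0.1334, 0.0462]
orientation: [-0.0, -0.566, 0.825, 0.0]
ft_force: [-2.8, 2.0, 2.1]
finger_gap: 0.0554
gripper_force: 4.0
```

Run:
```python
from h import *
s=st(3)
```

```text
t11.10 F[-3.79  2.37  2.29] sd[0.71 0.41 0.45] M[ 0.503  0.892 -0.046] P[498.28 133.39  46.25] gap0.0550 gf4.0 q7 2.378
```

send_rows(series=[[[0,0.03,0],[0,0,0],0.6],[[0,0.03,0],[0,0,0.12],0.6],[[0,0.03,0],[0,0,0.24],0.6],[[0,0.03,0],[0,0,0.36],0.6],[[0,0.03,0],[0,0,0.48],0.6],[[0,0.03,0],[0,0,0.6],0.6],[[0,0.03,0],[0,0,0.6],0.6]], force=10)

```text
clock: 11.8
tool_pos: [0.4987, 0.1331, 0.0463]
orientation: [0.0, -0.295, 0.955, -0.0]
ft_force: [2.0, -2.4, 0.2]
finger_gap: 0.055
gripper_force: 10.0
```

Run:
```python
from h import *
s=st(3)
```

```text
t11.90 F[ 2.48 -2.73 -1.01] sd[0.35 0.29 1.1 ] M[-0.577 -0.609 -0.035] P[498.66 133.07  46.33] gap0.0547 gf10.0 q7 1.863
```

send_rows(series=[[[0,0,0],[0,0,0.14],0.6],[[0,0,0],[0,0,0.28],0.6],[[0,0,0],[0,0,0.42],0.6],[[0,0,0],[0,0,0.56],0.6],[[0,0,0],[0,0,0.7],0.6],[[0,0,0],[0,0,0.84],0.6],[[0,0,0],[0,0,0.98],0.6],[[0,0,0],[0,0,1.12],0.6],[[0,0,0],[0,0,1.26],0.6],[[0,0,0],[0,0,1.4],0.6],[[0,0,0],[0,0,1.5],0.6],[[0,0,0],[0,0,1.5],0.6]])

```text
clock: 13.1
tool_pos: [0.4985, 0.132, 0.0462]
orientation: [0.001, 0.435, 0.901, -0.001]
ft_force: [2.8, -8.6, 0.9]
finger_gap: 0.0549
gripper_force: 10.0
```

Run:
```python
from h import *
s=st(3)
```

```text
t13.20 F[ 2.4  -8.53  0.57] sd[0.34 0.6  0.22] M[-2.076 -0.638 -0.077] P[498.46 132.04  46.19] gap0.0546 gf10.0 q7 0.599
```

send_rows(series=[[[0,0,0],[0,0,0],0.3],[[0,0,0],[0,0,0],0.3],[[0,0,0],[0,0,0],0.3]])

```text
clock: 13.5
tool_pos: [0.498, 0.1337, 0.0462]
orientation: [-0.0, 0.433, 0.901, 0.0]
ft_force: [0.7, -0.3, -0.7]
finger_gap: 0.0656
gripper_force: 0.0
```

Run:
```python
from h import *
im=r.snapshot("scene"); cv2.imwrite("pics/s2.png",im)
s=st(2)
q=s["orientation"]; T=R.from_quat([q[1],q[2],q[3],q[0]])
print(T.inv().apply(np.array([.4979,.1327,.0455])-s["tool_pos"])*100)
```

```text
t13.60 F[ 0.11 -0.25 -0.11] sd[0.33 0.33 0.1 ] M[-0.04   0.001 -0.001] P[498.04 133.63  46.27] gap0.0657 gf0.0 q7 0.596
[-0.06302388 -0.06957071  0.07705726]
```

send_rows(series=[[[-0.06,-0.07,0],[0,0,0],0.3],[[-0.06,-0.07,0],[0,0,0],0.4],[[-0.06,-0.07,0],[0,0,0],0.43],[[-0.06,-0.07,0],[0,0,0],0.5],[[-0.06,-0.07,0],[0,0,0],0.6],[[-0.06,-0.07,0],[0,0,0],0.6]], force=4)

```text
clock: 14.2
tool_pos: [0.4979, 0.1326, 0.0463]
orientation: [-0.0, 0.434, 0.901, -0.0]
ft_force: [1.0, -0.1, 0.4]
finger_gap: 0.0549
gripper_force: 4.0
```

Run:
```python
from h import *
s=st(4)
```

```text
t14.35 F[ 0.17 -0.09  0.11] sd[0.67 0.16 0.26] M[-0.07   0.058  0.009] P[497.91 132.56  46.27] gap0.0548 gf4.0 q7 0.597
```

send_rows(series=[[[0,0,0],[0,0,0],0.6],[[0,0,0],[0,0,0.14],0.6],[[0,0,0],[0,0,0.28],0.6],[[0,0,0],[0,0,0.42],0.6],[[0,0,0],[0,0,0.56],0.6],[[0,0,0],[0,0,0.7],0.6],[[0,0,0],[0,0,0.84],0.6],[[0,0,0],[0,0,0.98],0.6],[[0,0,0],[0,0,1.12],0.6],[[0,0,0],[0,0,1.26],0.6],[[0,0,0],[0,0,1.4],0.6],[[0,0,0],[0,0,1.4],0.6]], force=10)

```text
clock: 15.55
tool_pos: [0.4979, 0.1325, 0.0461]
orientation: [0.0, 0.913, 0.408, -0.0]
ft_force: [-0.8, 0.4, 1.5]
finger_gap: 0.0549
gripper_force: 10.0
```

Run:
```python
from h import *
s=st(3)
im=r.snapshot("scene"); cv2.imwrite("pics/s3.png",im)
```

```text
t15.65 F[-0.63 -0.08  1.72] sd[0.23 0.51 0.39] M[-0.186  0.219 -0.098] P[497.86 132.53  46.18] gap0.0550 gf10.0 q7 -0.512
```

send_rows(series=[[[0,0,0],[0,0,0],0.2],[[0,0,0],[0,0,0],0.2],[[0,0,-2],[0,0,0],0.2],[[0,0,-4.5],[0,0,0],0.2],[[0,0,-4.5],[0,0,0],1],[[0,0,-4.5],[0,0,0],1],[[0,0,-4.5],[0,0,0],1],[[0,0,-4.5],[0,0,0],1],[[0,0,-4.5],[0,0,0],1],[[0,0,-3.9],[0,0,0],1],[[0,0,-3.6],[0,0,0],1],[[0,0,-3.6],[0,0,0],1]], force=15)

```text
clock: 16.9
tool_pos: [0.4976, 0.1323, 0.0816]
orientation: [0.0, 0.912, 0.409, -0.001]
ft_force: [-0.7, -0.7, -0.7]
finger_gap: 0.0138
gripper_force: 0.0
```

send_rows(series=[[[0,0,0.1],[0,0,0],1],[[0,0,0.1],[0,0,0],1],[[0,0,0.1],[0,0,0],1]])

```text
clock: 17.2
tool_pos: [0.498, 0.1325, 0.0813]
orientation: [-0.0, 0.912, 0.409, 0.0]
ft_force: [0.7, -0.6, 0.6]
finger_gap: 0.0006
gripper_force: 0.0
```

Run:
```python
from h import *
s=st(4)
```

```text
t17.35 F[ 0.73 -0.3  -0.09] sd[0.38 0.27 0.57] M[-0.038  0.093 -0.012] P[497.95 132.57  81.35] gap0.0001 gf0.0 q7 -0.566
```

Now I press in steps.

send_rows(series=[[[0,0,0.1],[0,0,0],1],[[0,0,0.18],[0,0,0],1],[[0,0,0.18],[0,0,0],1],[[0,0,0.18],[0,0,0],1]])

```text
clock: 17.75
tool_pos: [0.4978, 0.1326, 0.0795]
orientation: [-0.0, 0.912, 0.409, -0.0]
ft_force: [-1.6, 0.9, 2.5]
finger_gap: 0.0009
gripper_force: 1.5
```

```bash
python3 -c "
from h import *
s=st(3)"
```

```text
t17.85 F[-1.57  0.91  3.02] sd[0.17 0.77 0.4 ] M[0.149 0.517 0.018] P[497.85 132.62  79.5 ] gap0.0004 gf1.5 q7 -0.564
```

send_rows(series=[[[0,0,0.05],[0,0,0],1],[[0,0,0.05],[0,0,0],1],[[0,0,0.05],[0,0,0],1]])

```text
clock: 18.15
tool_pos: [0.4978, 0.1326, 0.079]
orientation: [-0.0, 0.912, 0.409, -0.0]
ft_force: [-2.7, 1.2, 5.2]
finger_gap: 0.0007
gripper_force: 2.7
```

```bash
python3 -c "
from h import *
s=st(3)"
```

```text
t18.25 F[-3.06  0.98  5.14] sd[0.28 0.48 0.16] M[0.243 0.864 0.004] P[497.78 132.61  78.98] gap0.0002 gf2.7 q7 -0.563
```

send_rows(series=[[[0,0,0.05],[0,0,0],1],[[0,0,0.05],[0,0,0],1],[[0,0,0.05],[0,0,0],1]])

```text
clock: 18.55
tool_pos: [0.4976, 0.1326, 0.0785]
orientation: [-0.0, 0.912, 0.409, -0.0]
ft_force: [-5.1, 1.5, 9.2]
finger_gap: 0.0005
gripper_force: 4.2
```

```bash
python3 -c "
from h import *
s=st(3)"
```

```text
t18.65 F[-5.1   1.08  8.39] sd[0.19 0.29 0.54] M[ 0.234  1.264 -0.014] P[497.62 132.64  78.52] gap0.0004 gf4.2 q7 -0.562
```

send_rows(series=[[[0,0,-1.5],[0,0,0],1],[[0,0,-2],[0,0,0],0.2],[[0,0,-2],[0,0,0],0.2],[[0,0,-2],[0,0,0],0.2],[[0,0,-2],[0,0,0],0.2],[[0,0,-2],[0,0,0],0.2],[[0,0,-2],[0,0,0],0.2],[[0,0,-2],[0,0,0],0.2]])

```text
clock: 19.45
tool_pos: [0.4979, 0.1325, 0.0983]
orientation: [0.0, 0.912, 0.409, -0.0]
ft_force: [-0.5, -0.6, 0.1]
finger_gap: 0.0526
gripper_force: 0.0
```

send_rows(series=[[[0,0,2],[0,0,0],0.2],[[0,0,4],[0,0,0],0.2],[[0,0,5],[0,0,0],0.2],[[0,0,5.22],[0,0,0],0.2],[[0,0,5.22],[0,0,0],0.35],[[0,0,5.22],[0,0,0],0.4],[[0,0,5.22],[0,0,0],0.43],[[0,0,5.22],[0,0,0],0.5],[[0,0,5.22],[0,0,0],0.6],[[0,0,5.22],[0,0,0],0.6]], force=4)

```text
clock: 20.45
tool_pos: [0.498, 0.1328, 0.0465]
orientation: [-0.0, 0.912, 0.41, 0.0]
ft_force: [-0.6, 2.1, 3.2]
finger_gap: 0.0546
gripper_force: 4.0
```

```bash
python3 -c "
from h import *
s=st(3);print(s['orientation'])"
```

```text
t20.55 F[-0.84  2.34  3.45] sd[0.24 0.3  0.14] M[ 0.389  0.253 -0.013] P[498.01 132.8   46.44] gap0.0548 gf4.0 q7 -0.514
[-1.29107255e-04  9.12277014e-01  4.09573704e-01  1.18507791e-04]
```

send_rows(series=[[[0,0,0],[0,0,0],0.6],[[0,0,0],[0,0,0.14],0.6],[[0,0,0],[0,0,0.28],0.6],[[0,0,0],[0,0,0.42],0.6],[[0,0,0],[0,0,0.56],0.6],[[0,0,0],[0,0,0.7],0.6],[[0,0,0],[0,0,0.84],0.6],[[0,0,0],[0,0,0.98],0.6],[[0,0,0],[0,0,1.12],0.6],[[0,0,0],[0,0,1.26],0.6],[[0,0,0],[0,0,1.4],0.6],[[0,0,0],[0,0,1.4],0.6]], force=12)

```text
clock: 21.75
tool_pos: [0.4981, 0.1323, 0.0463]
orientation: [0.0, 0.961, -0.277, 0.0]
ft_force: [-2.0, 1.5, 8.3]
finger_gap: 0.0545
gripper_force: 12.0
```

send_rows(series=[[[0,0,0],[0,0,0.1],0.6],[[0,0,0],[0,0,0.15],0.6],[[0,0,0],[0,0,0.15],0.6]])

```text
clock: 22.05
tool_pos: [0.4981, 0.1323, 0.0464]
orientation: [0.0, 0.938, -0.347, 0.0]
ft_force: [-2.0, 1.2, 9.3]
finger_gap: 0.0547
gripper_force: 12.0
```

Run:
```python
from h import *
s=st(3);print(s['orientation'])
im=r.snapshot("scene"); cv2.imwrite("pics/s4.png",im[60:440,130:530])
```

```text
t22.15 F[-1.49  0.86  8.37] sd[0.64 0.6  0.87] M[ 0.237  0.482 -0.039] P[498.08 132.31  46.46] gap0.0551 gf12.0 q7 -1.745
[ 1.05373500e-04  9.38218958e-01 -3.46042122e-01  1.59810615e-04]
```

View pics/s4.png

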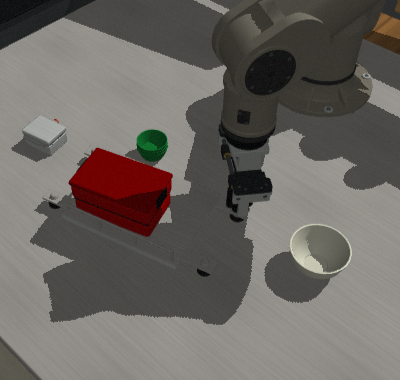

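The view shows the gripper on the knob, with the bento box at about (120,190) in the crop, the bowl at (320,250), the cups at (152,145) and the egg mold at (45,135) all in place. Next I release and probe again.

send_rows(series=[[[0,0,0],[0,0,0],0.2],[[0,0,0],[0,0,0],0.2],[[0,0,0],[0,0,0],0.2],[[0,0,-2],[0,0,0],0.2],[[0,0,-4.5],[0,0,0],0.2],[[0,0,-4.5],[0,0,0],1],[[0,0,-4.5],[0,0,0],1],[[0,0,-4.5],[0,0,0],1],[[0,0,-4.5],[0,0,0],1],[[0,0,-4.5],[0,0,0],1],[[0,0,-4.5],[0,0,0],1],[[0,0,-4],[0,0,0],1]], force=15)

```text
clock: 23.4
tool_pos: [0.4981, 0.1325, 0.0863]
orientation: [-0.0, 0.938, -0.346, 0.0]
ft_force: [-0.7, -1.1, 1.2]
finger_gap: 0.0226
gripper_force: 0.0
```

send_rows(series=[[[0,0,0.4],[0,0,0],1],[[0,0,0.5],[0,0,0],1],[[0,0,0.5],[0,0,0],1],[[0,0,0.5],[0,0,0],1]])

```text
clock: 23.8
tool_pos: [0.498, 0.1325, 0.0813]
orientation: [0.0, 0.938, -0.346, 0.0]
ft_force: [-0.1, 0.2, 0.5]
finger_gap: 0.0002
gripper_force: 0.0
```

Run:
```python
from h import *
s=st(4)
```

```text
t23.95 F[-0.26  0.44  0.41] sd[0.24 0.32 0.57] M[0.067 0.139 0.004] P[497.98 132.53  81.35] gap0.0005 gf0.0 q7 -1.793
```

send_rows(series=[[[0,0,0.1],[0,0,0],1],[[0,0,0.12],[0,0,0],1],[[0,0,0.12],[0,0,0],1],[[0,0,0.12],[0,0,0],1]])

```text
clock: 24.35
tool_pos: [0.498, 0.1325, 0.0801]
orientation: [-0.0, 0.938, -0.346, 0.0]
ft_force: [-0.3, 0.2, 2.1]
finger_gap: 0.0003
gripper_force: 1.3
```

```bash
python3 -c "
from h import *
s=st(4)"
```

```text
t24.50 F[-0.43  0.63  2.67] sd[0.38 0.35 0.48] M[0.15  0.239 0.002] P[497.96 132.57  80.13] gap0.0005 gf1.5 q7 -1.792
```

send_rows(series=[[[0,0,0.05],[0,0,0],1],[[0,0,0.05],[0,0,0],1],[[0,0,0.05],[0,0,0],1]])

```text
clock: 24.8
tool_pos: [0.4979, 0.1326, 0.0797]
orientation: [-0.0, 0.938, -0.346, -0.0]
ft_force: [-2.1, 0.4, 8.6]
finger_gap: 0.0003
gripper_force: 4.2
```

```bash
python3 -c "
from h import *
s=st(4)"
```

```text
t24.95 F[-2.23  0.53  8.35] sd[0.47 0.24 0.14] M[0.223 0.708 0.014] P[497.91 132.58  79.75] gap0.0003 gf4.2 q7 -1.791
```

send_rows(series=[[[0,0,0.05],[0,0,0],1],[[0,0,0.05],[0,0,0],1],[[0,0,0.05],[0,0,0],1]])

```text
clock: 25.25
tool_pos: [0.4978, 0.1326, 0.0793]
orientation: [-0.0, 0.938, -0.346, -0.0]
ft_force: [-4.0, 0.4, 11.3]
finger_gap: 0.0006
gripper_force: 5.7
```

```bash
python3 -c "
from h import *
s=st(4)"
```

```text
t25.40 F[-4.06  0.76 11.38] sd[0.25 0.24 0.21] M[0.29  1.103 0.01 ] P[497.78 132.61  79.31] gap0.0006 gf5.7 q7 -1.791
```

send_rows(series=[[[0,0,-2],[0,0,0],1],[[0,0,-6],[0,0,0],1],[[0,0,-11],[0,0,0],1],[[0,0,-15],[0,0,0],1],[[0,0,-18],[0,0,0],1],[[0,0,-18],[0,0,0],1],[[0,0,-18],[0,0,0],1]])

```text
clock: 26.1
tool_pos: [0.4977, 0.1331, 0.259]
orientation: [-0.001, 0.938, -0.345, -0.0]
ft_force: [-0.5, -0.5, -0.4]
finger_gap: 0.0004
gripper_force: 0.0
```

Run:
```python
from h import *
st(1)
a=cv2.imread("pics/scene0.png");b=r.snapshot("scene")
for nm,(u,v,w) in {"cap":(369,252,7)}.items():
    for im in(a,b):
        m=np.zeros(im.shape[:2],bool); m[v-w:v+w+1,u-w:u+w+1]=im[v-w:v+w+1,u-w:u+w+1].max(2)>75
        for s,c in blobs(im,"scene",m,10): print(nm,s,c.round(2),onz("scene",c,.08).round(4))
for nm,f in (("red",lambda i:(i[...,2]>i[...,1]+50)),("green",lambda i:i[...,1]>i[...,2]+30)):
    for im in(a,b):
        for s,c in blobs(im,"scene",f(im.astype(int)),300): print(nm,s,c.round(2))
d=cv2.absdiff(a,b).max(2)
cv2.imwrite("pics/fin.png",np.hstack([b[170:350,150:500],cv2.cvtColor(np.clip(d[170:350,150:500].astype(int)*3,0,255).astype(np.uint8),cv2.COLOR_GRAY2BGR)]))
```

```text
t26.10 F[-0.45 -0.51 -0.35] sd[0. 0. 0.] M[ 0.016  0.202 -0.006] P[497.69 133.12 258.97] gap0.0004 gf0.0 q7 -2.279
cap [365 249  10   8  67] [369.54 252.19] [0.5    0.1317 0.08  ]
cap [365 249  10   8  69] [369.51 252.28] [0.5002 0.1318 0.08  ]
red [  94    0   69   40 1662] [129.87  15.51]
red [ 199  208  103   88 5496] [250.41 250.22]
red [  94    0   69   40 1688] [130.04  15.58]
red [ 199  208  103   88 5522] [250.76 250.55]
green [267 189  31  32 790] [281.72 204.22]
green [267 189  31  32 786] [281.68 204.23]
```

View pics/fin.png

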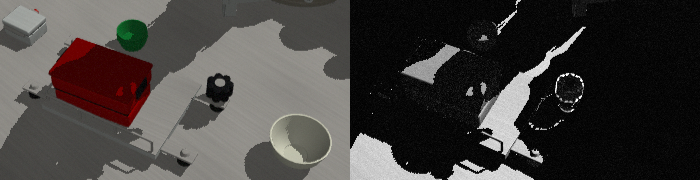

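The final view shows the stand, bento box, bowl, cups and mold where they were. Only the knob's lobe outline, at (570,88) in the difference image, and the arm's shadows changed.

```bash
python3 -c "
from rig import r
print(r.hand_in())"
```

```text
the job is handed in; nothing more can be done
None
```

I screwed the foot down about 4.8 mm, roughly 0.5–0.75 mm past first touch. A last press on the knob met firm resistance with no rocking, the stand and bento box did not shift, and I handed the job in at about 26 s, with no verdict shown.

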